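# Free the stuck lid of the polish crock and hold it ajar

## Robot

A 6-joint arm with a two-finger parallel gripper is mounted at the origin on the work surface. World frame = base frame: x ahead of the robot, y to its left, z up, the work surface at z = 0. Lengths are in m, angles in rad, forces in N, time in s.
With the tool pointing down it reaches from about 0.425 to 0.95 m from the base axis. Payload 14.7 kg.
Tool frame: the origin (TCP) lies midway between the tips of the shut fingers; the grasp point (between the pads) lies 19 mm behind it; z points along the fingers, y is the line along which they close (so a half turn about z gives the same grasp; the last joint's range is limited). The gripper opens to 85 mm and grips with 20 to 120 N. Pads are 22 mm wide; open, the fingers measure 114 mm over their backs; the gripper's body (76 mm by 85 mm) begins 54 mm behind the grasp point. The pads swing forward as they close: fully open they stand 13 mm farther back than shut.
Start: joints at [1.224, 0.48, 1.596, -0, 1.065, -0.047], TCP at [0.192, 0.621, 0.231] pointing down, gripper open.
Joint ranges: [-2.75, 2.75], [-0.82, 2.05], [0.23, 2.67], [-1.56, 4.7], [0.09, 2.69], [-2.92, 2.92]. Speed limits (rad/s): [1.89, 1.89, 2.39, 3.01, 3.01, 3.01].

## Interface

Orientations are given as [roll, pitch, yaw] about the fixed x, y, z axes, in that order (R = Rz(yaw) Ry(pitch) Rx(roll)).
In Python, from plant import status, grab_frame, camera_params, robot gives the robot as it stands.
- The arm moves only by the tool drive_tool, never from a script. Its argument "increments" is a list of rows, each a list of 3 entries, a list of its own where there are three numbers: the finger opening in mm, from 0 to 85.4, then the shift along the tool's x, y, z in mm, then the turn, a rotation vector about the tool's x, y, z in degrees. In form: [[gripper, [dx, dy, dz], [rx, ry, rz]], ...]. A call has 1 to 12 rows; each row is the pose to reach, as a shift and turn from the pose commanded when the call began, along the tool's axes at that moment; what a row does not reach only later rows make up. A row lasts 1/10 s, in which the tool goes at most 50 mm and 8.59 degrees, less where a joint would pass 70% of its speed; a pose out of reach is approached as far as the arm can. A call with a gripper value outside its range is refused whole. The fingers move at their own pace and stop on an object; "force" is the grip in N (left out, the last holds). Time passes only in rows, so rows that repeat a pose let the fingers close. It gives the time, the measured TCP pose, the force, the opening and the grip force at its end, in the units of the state.
- status.observe(): the state, without advancing time (a new reading comes with each control period).
- grab_frame(name): name is "side" or "top"; returns (picture, depth): 480x640x3 uint8, blue, green, red; 480x640 float32, m along the optical axis (not along the pixel's ray), 0 where there is no reading.
- camera_params(name): a dict with "vfov" (degrees; the focal length in pixels is half the picture's height over the tangent of half this angle, whatever the lens; pixels are square), "cx", "cy" (the principal point, pixels), "k1" (the pictures are not rectified: a ray, as slopes to the right and down, at radius r is drawn at 1 + k1 r^2 times it, then the intrinsics apply), "eye" and "rotation" of the camera in the world. Camera axes: x right, y down, z forward; pixel columns grow to the right and rows downward; lengths in m; the calibration is good to about 2 mm. A picture is of the moment at which its call begins. camera_params takes no time and is no camera call.
- robot.job_done(): hands the job in; it is judged then, once.
The state is a dict: "t": time; "q": joint angles; "dq": joint speeds; "joint_efforts": joint torques, N m; "tool_pos": TCP position; "ee_rot": TCP orientation; "ft_force": force on the tool from outside, world axes, zero at the start; "torque": the same for the moment, N m; "gripper_width": finger opening in m; "finger_force": force on a finger pad.
Only numpy, scipy, OpenCV 4.12 (cv2) and the standard library are available. Lean on these libraries where they do the work, as an engineer would, in place of code of your own. Each camera call takes 0.05 s, during which the arm holds its last target. There are 200 camera calls.

## Task

The lid of the turner's polish crock is locked and its seal has gummed tight. Take the round mallet by its handle and, keeping hold of it, drive the brass lock pin fully down with the flat end of its head so the red tongue draws clear of the lid, then stand the mallet upright on the bench. Now pull the lid straight up by its knob until the seal lets go, do not snatch it away, and finish while still holding it level over the crock about 2 cm above its seat; leave everything else where it is.

Things in the scene. Friction and masses are not known exactly. Their poses are not given: they have to be found in the camera images.
- crock: Blue glazed round pot fixed to the bench, 100 mm across, rim 80 mm above the bench. Origin: centre of its underside; z up; x points from the pot's axis to the grey lock block fixed on its side (40 mm along x by 36 mm wide, centred 77 mm from the axis, 100 mm high).
- tongue_tip (a point): Tip of the red tongue (16 mm wide, 6 mm thick, underside 89.5 mm above the bench; this point is its lower inner edge), which reaches out of the grey block 12 mm over the lid's edge and holds the lid down. It slides away from the pot as far as the lock pin goes down, and is clear of the lid from 13 mm on.
- pin_top (a point): Centre of the top face of the upright brass lock pin, 12 mm in diameter, in the top of the grey block at x = 78 mm in the crock's frame; it starts up to 20 mm above the block (120 mm above the bench) and is 2 mm above it when fully down.
- lock_pin (a joint): How far the lock pin has been driven down, m: starts between 0 and 0.003, fully down against its stop at 0.018. It sits in a spring sleeve that resists with about 9 N and stays wherever it is driven.
- lid: Loose round wooden lid, 0.18 to 0.29 kg, disc 100 mm across, 8 mm thick. Origin: centre of the disc's underside, which rests on the crock's rim, 80 mm above the bench; z up. A plug 80 mm across reaches 12 mm down into the crock, gripped by a sprung seal: the pull rises to a peak of about 14 N near 6 mm of lift, then the seal gives way, kicks the lid up with about 8 N and lets go; above 13 mm it touches nothing.
- knob (a point): Middle of the pale upright round knob on the lid, 30 mm in diameter, 28 mm high, 38 mm above the lid's origin on its axis; its top is 52 mm above that origin, below it a neck 18 mm thick.
- mallet: Round wooden mallet, 0.28 to 0.42 kg, standing upright on its head: head 50 mm across and 60 mm high, above it an upright round pale handle 26 mm in diameter, up to 150 mm. Origin: centre of the flat end of the head (on the bench at the start); z along the handle. Mallet, bottle and tin swap places from start to start.
- polish_bottle: Bystander: amber bottle, 56 mm across, 140 mm high; origin centre of its underside.
- wax_tin: Bystander: green tin, 68 mm across, 60 mm high; origin centre of its underside.
- gouge_a: Bystander: turning gouge lying on the bench to the left, about 400 mm long along its x, 29 mm thick; origin under the front of its handle.
- gouge_b: Bystander: as gouge_a, with a black handle, 420 mm long.
- gouge_c: Bystander: as gouge_a, 390 mm long.
- basket: Bystander: basket of turned toys, 250 mm by 210 mm, 95 mm high, at the right; origin centre of its underside.
- scraper: Bystander: flat scraper lying on the bench, 200 mm long along its x, 34 mm wide, 14 mm thick; origin at its middle, underneath.
- egg_cup: Bystander: small turned wooden cup, 48 mm across, 60 mm high; origin centre of its underside.

How it is judged:
On the way, in this order (a step that is already met when the one before it is completed fails the run):
1. the lock pin is driven fully down by the flat end of the mallet's head, held in the gripper (value of joint lock_pin above 0.016 m and contact force between the fingers and mallet above 1 N and horizontal distance between mallet and pin_top below 0.025 m and z of mallet in the frame of pin_top below 0.02 m and angle between mallet's own z axis and vertical below 0.3 rad), for 0.02 s.
2. the mallet stands upright on the bench, let go (angle between mallet's own z axis and vertical below 0.12 rad and height (world z) of mallet below 0.008 m and contact force between the fingers and mallet below 0.1 N), for 0.2 s.
3. the seal is broken: the lid, held by the fingers, has come up past the shoes (z of lid in the frame of crock above 0.093 m and contact force between the fingers and lid above 1 N), for 0.1 s.
At the end, for the whole second after the job is handed in: The fingers hold the lid still (under 20 mm/s), 13 to 35 mm above its seat, within 20 mm of the crock's axis and within 0.15 rad of level, with nothing else carrying it; the lock pin is at least 16 mm down; the mallet stands upright on the bench, let go (all of step 2 and all of step 3 and z of lid in the frame of crock below 0.115 m and angle between lid's own z axis and vertical below 0.15 rad and horizontal distance between lid and crock below 0.02 m and linear speed of lid below 0.02 m/s and contact force between lid and crock below 0.1 N and contact force between lid and mallet below 0.1 N and value of joint lock_pin above 0.016 m); the arm keeps its last pose, push and grip.
It fails at once if the lid is snatched off: it rises more than 60 mm above its seat (z of lid in the frame of crock above 0.14 m).
It fails at once if a bystander is disturbed (moved over 30 mm) (distance of any of polish_bottle, wax_tin, gouge_a, gouge_b, gouge_c, basket, scraper, egg_cup from where it was at the start of the episode above 0.03 m).
It also fails if it takes over 51 s, if anything falls off the work surface, if the arm or the gripper's body presses on something with over 40 N, if the wrist force passes 120 N, or if a joint passes its speed limit or range.

## Working session

There is one attempt and no reset: what is moved stays moved. The work goes in short steps, Python scripts to look and compute and a tool call to move; the robot and the scene stay as the last step left them, time stands still between calls to the robot, and variables do not carry over. Pictures are saved under pics/ and viewed, at most 10 in all, crops included, and the job is handed in when it is done.

Besides the shell and the picture viewer there is one more tool, called after "Request:" as name(argument=value, ...) on one line, values as JSON. drive_tool: Moves the arm, as the interface text tells. Its arguments: {"type":"object","properties":{"increments":{"type":"array"},"force":{"type":"number"}},"required":["increments"]}

```bash
mkdir -p pics; cat > h.py <<'E'
import numpy as np,cv2
from plant import status,grab_frame,camera_params,robot
def K(n):
    p=camera_params(n); f=240/np.tan(np.radians(p['vfov'])/2); return p,f
def cloud(n,d):
    p,f=K(n); v,u=np.mgrid[0:480,0:640]
    x=(u-p['cx'])/f; y=(v-p['cy'])/f; rd=np.hypot(x,y); r=rd.copy()
    for _ in range(20): r=rd/(1+p['k1']*r*r)
    s=np.where(rd>0,r/np.maximum(rd,1e-9),1)
    c=np.stack([x*s,y*s,np.ones_like(x)],-1)
    R=np.array(p['rotation']).reshape(3,3); e=np.array(p['eye'])
    ray=c@R.T
    return e+ray*d[...,None],e,ray
E
python3 - <<'E'
from h import *
for n in("side","top"):
    im,d=grab_frame(n); cv2.imwrite(f"pics/{n}0.png",im); np.savez(f"{n}0.npz",im=im,d=d); p=camera_params(n); print(n,p,(d==0).mean())
print(status.observe())
E
```

```text
side {'vfov': 56.24351729665652, 'cx': 321.7639697888366, 'cy': 237.73168928496483, 'k1': -0.02639344602181517, 'eye': array([ 0.50793637, -0.88706851,  0.97194635]), 'rotation': array([-2.34046713,  0.00536934, -0.08327677])} 0.004020182291666666
top {'vfov': 49.11668490493601, 'cx': 320.3930619257665, 'cy': 240.04571948479355, 'k1': -0.1525899626935617, 'eye': array([0.24183537, 0.01122099, 1.70083823]), 'rotation': array([-2.93818139e+00, -2.27687473e-03, -1.54933816e+00])} 0.0040234375
{'t': 0.1, 'q': array([ 1.22442614e+00,  4.80757504e-01,  1.59682028e+00, -1.07960892e-05,
        1.06510643e+00, -4.65759311e-02]), 'dq': array([ 5.16323040e-04, -1.68897298e-03, -1.47666955e-03, -1.61279271e-04,
       -8.36577782e-04, -9.49935274e-05]), 'joint_efforts': array([ 1.19856817e-03, -9.52240419e+01, -4.31044436e+01, -7.01299950e-05,
        5.13531835e-03, -9.66823507e-06]), 'tool_pos': array([0.19180061, 0.62066303, 0.2307406 ]), 'ee_rot': array([-3.14050183e+00, -4.13934196e-05,  2.84180361e+00]), 'ft_force': array([ 0.9034412 ,  0.06033657, -0.52244495]), 'torque': array([-0.00789421,  0.00433468,  0.00238548]), 'finger_force': 0.0, 'gripper_width': 0.08536141283829768}
```

View pics/side0.png

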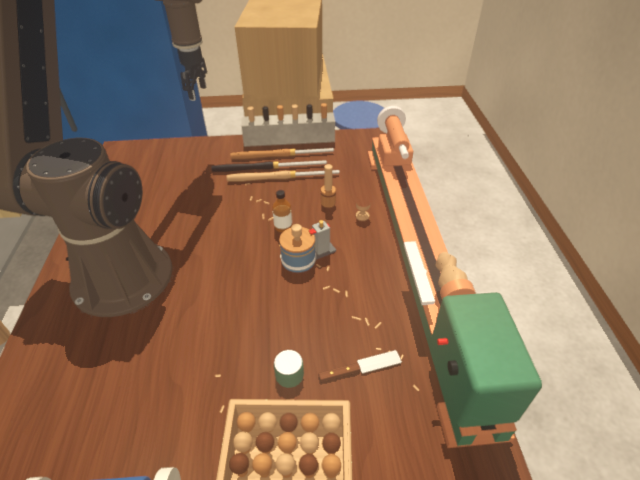

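View pics/top0.png

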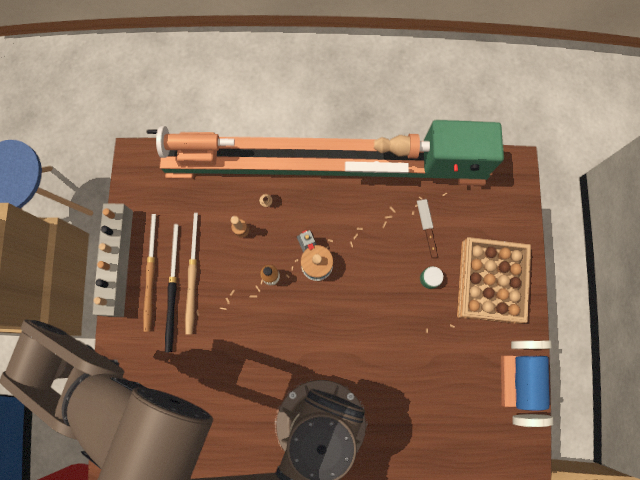

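The side view shows the crock at (298,248), the lock block at (322,238) with the red tongue at (312,231), the mallet at (328,190), the bottle at (283,215), the egg cup at (363,215) and the tin at (289,368). In the top view, the mallet is at (239,227), the crock at (317,263), the lock at (307,241), the bottle at (270,275) and the cup at (266,200).

```bash
cat >> h.py <<'E'
from scipy.spatial.transform import Rotation as Ro
_c=camera_params
def camera_params(n):
    p=dict(_c(n)); p['rotation']=Ro.from_euler('xyz',p['rotation']).as_matrix(); return p
E
python3 - <<'E'
from h import *
C={}
for n in("side","top"):
    z=np.load(n+"0.npz"); C[n]=cloud(n,z['d'])[0]; im=z['im']
    P=C[n]
    m=(P[...,0]>.3)&(P[...,0]<.8)&(abs(P[...,1])<.3)
    print(n,'table z',np.median(P[m][:,2]))
    m=(P[...,0]>.3)&(P[...,0]<.85)&(P[...,1]>-.35)&(P[...,1]<.35)&(P[...,2]>.012)&(P[...,2]<.2)
    k,l,st,ce=cv2.connectedComponentsWithStats(m.astype(np.uint8))
    for i in range(1,k):
        if st[i,4]<15: continue
        q=P[l==i]; t=q[q[:,2]>q[:,2].max()-.012]
        print(ce[i].round(),st[i,4],q.min(0).round(3),q.max(0).round(3),'top',((t.min(0)+t.max(0))/2).round(3),len(t))
# crops
a=np.load("side0.npz")['im'][150:290,250:390]; b=np.load("top0.npz")['im'][180:300,220:350]
cv2.imwrite("pics/crop.png",np.hstack([cv2.resize(a,(390,390),interpolation=2),cv2.resize(b,(400,390),interpolation=2)]))
E
```

```text
side table z 0.003032305168622851
[395. 146.] 24 [0.841 0.337 0.157] [0.85  0.349 0.186] top [0.845 0.343 0.18 ] 11
[328. 187.] 448 [0.594 0.246 0.013] [0.644 0.294 0.156] top [0.619 0.275 0.151] 44
[412. 258.] 3357 [ 0.79  -0.35   0.019] [0.85  0.35  0.199] top [ 0.803 -0.336  0.193] 18
[298. 237.] 2436 [ 0.438 -0.03   0.012] [0.608 0.183 0.147] top [0.487 0.096 0.141] 78
[362. 211.] 113 [0.702 0.175 0.012] [0.743 0.213 0.064] top [0.723 0.186 0.058] 31
[444. 280.] 381 [ 0.828 -0.285  0.155] [ 0.85  -0.161  0.2  ] top [ 0.841 -0.25   0.194] 140
[288. 357.] 298 [ 0.439 -0.35   0.047] [ 0.503 -0.316  0.066] top [ 0.47  -0.333  0.062] 290
[382. 356.] 28 [ 0.683 -0.335  0.012] [ 0.716 -0.313  0.015] top [ 0.699 -0.324  0.014] 28
[393. 356.] 27 [ 0.705 -0.333  0.012] [ 0.736 -0.314  0.015] top [ 0.72  -0.323  0.013] 27
[374. 362.] 29 [ 0.665 -0.349  0.012] [ 0.682 -0.321  0.015] top [ 0.673 -0.335  0.013] 29
[386. 363.] 15 [ 0.694 -0.35   0.012] [ 0.706 -0.331  0.014] top [ 0.7   -0.34   0.013] 15
[350. 366.] 114 [ 0.572 -0.35   0.012] [ 0.65  -0.331  0.019] top [ 0.611 -0.341  0.016] 11
[... 205 characters left out ...]
68
[382. 150.] 33 [ 0.841 -0.186  0.155] [ 0.85  -0.155  0.186] top [ 0.846 -0.171  0.18 ] 16
[330. 167.] 3614 [ 0.789 -0.35   0.013] [0.85  0.35  0.199] top [ 0.82  -0.333  0.194] 23
[266. 201.] 39 [0.7   0.183 0.013] [0.739 0.219 0.055] top [0.705 0.201 0.049] 9
[239. 227.] 266 [0.593 0.255 0.012] [0.644 0.304 0.158] top [0.619 0.279 0.152] 46
[428. 235.] 69 [ 0.571 -0.35   0.012] [ 0.658 -0.321  0.025] top [ 0.614 -0.335  0.019] 62
[315. 258.] 1114 [ 0.456 -0.025  0.012] [0.602 0.085 0.141] top [0.507 0.025 0.135] 56
[270. 274.] 301 [0.439 0.145 0.012] [0.493 0.2   0.149] top [0.468 0.173 0.143] 58
[428. 277.] 275 [ 0.438 -0.35   0.012] [ 0.506 -0.309  0.071] top [ 0.472 -0.331  0.065] 99
```

View pics/crop.png

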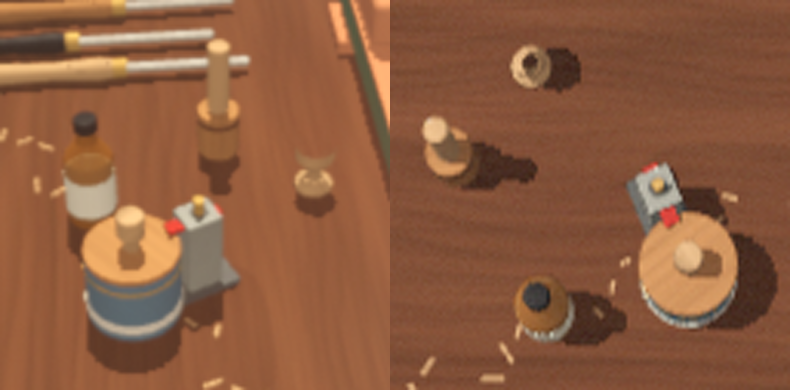

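The crop shows the pin on the grey block, close to the crock, with the tongue pointing at the lid; the knob is on the lid's axis. Next I measure the knob, lid, pin and mallet from both views.

```bash
cat > m.py <<'E'
from h import *
for n in("side","top"):
    z=np.load(n+"0.npz"); P,e,ray=cloud(n,z['d']); hsv=cv2.cvtColor(z['im'],cv2.COLOR_BGR2HSV)
    def box(x0,x1,y0,y1,z0,z1): return (P[...,0]>x0)&(P[...,0]<x1)&(P[...,1]>y0)&(P[...,1]<y1)&(P[...,2]>z0)&(P[...,2]<z1)
    def rep(name,m):
        q=P[m]
        if len(q): print(n,name,len(q),'mid',((np.percentile(q,3,0)+np.percentile(q,97,0))/2).round(4),'mean',q.mean(0).round(4),'min',q.min(0).round(3),'max',q.max(0).round(3))
    rep('lid',box(.42,.6,-.06,.1,.082,.097)&(hsv[...,1]>110)&(hsv[...,0]<20))
    rep('knobtop',box(.46,.55,-.02,.07,.131,.15))
    rep('knob',box(.46,.54,-.02,.06,.108,.15))
    rep('block',box(.5,.62,.0,.12,.096,.109))
    rep('pin',box(.54,.62,.0,.12,.112,.13))
    rep('handletop',box(.57,.67,.23,.33,.145,.17))
    rep('handle',box(.57,.67,.23,.33,.08,.17))
    rep('headtop',box(.57,.67,.23,.33,.055,.068))
    # brass by colour onto plane 0.119
    m=box(.5,.62,.0,.12,.085,.13)&(hsv[...,1]>110)&(hsv[...,0]>12)&(hsv[...,0]<30)
    v,u=np.nonzero(m); print([(a,b,P[b,a].round(3).tolist(),hsv[b,a].tolist()) for a,b in zip(u,v)][:12])
E
python3 m.py
```

```text
side lid 619 mid [0.5089 0.0188 0.0904] mean [0.5084 0.0151 0.0906] min [ 0.458 -0.028  0.082] max [0.562 0.073 0.097]
side knobtop 63 mid [0.5073 0.0223 0.1349] mean [0.508  0.022  0.1346] min [0.494 0.007 0.131] max [0.522 0.039 0.138]
side knob 127 mid [0.5078 0.0215 0.1244] mean [0.5076 0.0181 0.1276] min [0.493 0.005 0.109] max [0.522 0.039 0.138]
side block 161 mid [0.5525 0.0432 0.1011] mean [0.5685 0.0475 0.1015] min [0.501 0.014 0.096] max [0.603 0.076 0.109]
side pin 18 mid [0.5783 0.0555 0.1172] mean [0.5787 0.0535 0.1185] min [0.574 0.048 0.112] max [0.583 0.064 0.122]
side handletop 43 mid [0.6186 0.2756 0.1509] mean [0.6188 0.2737 0.1519] min [0.608 0.262 0.146] max [0.63  0.289 0.156]
side handle 176 mid [0.6185 0.2716 0.1188] mean [0.6183 0.2694 0.1227] min [0.607 0.258 0.081] max [0.63  0.289 0.156]
side headtop 102 mid [0.62   0.2718 0.0611] mean [0.6194 0.2671 0.0616] min [0.594 0.246 0.055] max [0.644 0.294 0.068]
[(np.int64(320), np.int64(220), [0.578, 0.064, 0.118], [18, 152, 217]), (np.int64(321), np.int64(220), [0.58, 0.061, 0.121], [18, 151, 223]), (np.int64(
[... 1782 characters left out ...]
nt64(305), np.int64(236), [0.579, 0.062, 0.121], [19, 128, 208]), (np.int64(306), np.int64(236), [0.58, 0.059, 0.118], [19, 132, 233]), (np.int64(307), np.int64(236), [0.581, 0.056, 0.116], [19, 130, 229]), (np.int64(308), np.int64(236), [0.58, 0.053, 0.12], [19, 132, 212]), (np.int64(305), np.int64(237), [0.578, 0.062, 0.112], [18, 123, 180]), (np.int64(306), np.int64(237), [0.577, 0.059, 0.118], [19, 133, 228]), (np.int64(307), np.int64(237), [0.577, 0.056, 0.116], [18, 133, 215]), (np.int64(308), np.int64(237), [0.577, 0.053, 0.116], [17, 137, 177]), (np.int64(306), np.int64(238), [0.575, 0.059, 0.11], [18, 136, 190]), (np.int64(307), np.int64(238), [0.575, 0.056, 0.115], [18, 142, 167])]
```

Request:
drive_tool(increments=[[85,[-127,-51,0],[0,0,25]],[85,[-212,-85,0],[0,0,42]],[85,[-254,-101,0],[0,0,50]],[85,[-297,-118,0],[0,0,59]],[85,[-339,-135,0],[0,0,67]],[85,[-382,-152,0],[0,0,75]],[85,[-424,-169,0],[0,0,84]],[85,[-466,-186,0],[0,0,92]],[85,[-509,-202,0],[0,0,100]],[85,[-509,-202,0],[0,0,100]],[85,[-509,-202,0],[0,0,100]],[85,[-509,-202,0],[0,0,100]]], force=60)

```text
t: 1.3
tool_pos: [0.6227, 0.2735, 0.2307]
ee_rot: [3.14, 0.0, 1.086]
ft_force: [-0.8, 1.0, 0.8]
gripper_width: 0.0847
finger_force: 0.0
```

```bash
cat >> h.py <<'E'
def inc(x,y,z,yawdeg):
    s=status.observe(); R=Ro.from_euler('xyz',s['ee_rot']); p=np.array(s['tool_pos'])
    G=Ro.from_euler('xyz',[180,0,yawdeg],degrees=True)
    print('t',s['t'],'p',p.round(4),'rpy',np.degrees(s['ee_rot']).round(2),'d',(1000*(R.inv().apply(np.array([x,y,z])-p))).round(1),'r',np.degrees((R.inv()*G).as_rotvec()).round(1),'F',s['ft_force'].round(1),s['gripper_width'],s['finger_force'],s['q'].round(2))
E
python3 -c "
from h import *
inc(.618,.277,.096,62.8)
"
```

```text
t 1.3 p [0.6227 0.2735 0.2307] rpy [1.7992e+02 2.0000e-02 6.2230e+01] d [  1.   -6.  134.7] r [ 0.1  0.  -0.6] F [-0.8  1.   0.8] 0.08468875840855743 0.0 [ 0.37  0.52  1.52 -0.    1.1   0.86]
```

Request:
drive_tool(increments=[[85,[0,0,15],[0,0,0]],[85,[0,0,30],[0,0,0]],[85,[0,0,30],[0,0,0]]])

```text
t: 1.6
tool_pos: [0.6162, 0.2778, 0.198]
ee_rot: [-3.138, 0.004, 1.1]
ft_force: [-0.6, 0.5, -0.3]
gripper_width: 0.0851
finger_force: 0.0
```

```bash
python3 -c "
from h import *
inc(.618,.277,.096,62.8)
"
```

```text
t 1.6 p [0.6162 0.2778 0.198 ] rpy [-179.81    0.21   63.02] d [  0.5   2.3 102. ] r [-0.2  0.2  0.2] F [-0.6  0.5 -0.3] 0.08514205992181618 0.0 [0.38 0.55 1.56 0.   1.04 0.85]
```

Request:
drive_tool(increments=[[85,[0,0,30],[0,0,0]],[85,[0,0,60],[0,0,0]],[85,[0,0,85],[0,0,0]],[85,[0,0,105],[0,0,0]],[85,[0,0,105],[0,0,0]],[85,[0,0,105],[0,0,0]],[20,[0,0,105],[0,0,0]],[20,[0,0,105],[0,0,0]],[20,[0,0,105],[0,0,0]],[20,[0,0,105],[0,0,0]],[20,[0,0,105],[0,0,0]],[20,[0,0,105],[0,0,0]]], force=80)

```text
t: 2.8
tool_pos: [0.6191, 0.2778, 0.0971]
ee_rot: [3.141, -0.001, 1.096]
ft_force: [-0.1, -1.9, 6.9]
gripper_width: 0.0243
finger_force: 78.1
```

```bash
python3 -c "
from h import *
inc(.5785,.056,.25,24.4)
"
```

```text
t 2.8 p [0.6191 0.2778 0.0971] rpy [ 1.7995e+02 -4.0000e-02  6.2820e+01] d [-215.7   65.3 -153.1] r [ 0.  -0.1 38.4] F [-0.1 -1.9  6.9] 0.02429254554391083 78.14275860786438 [ 0.38  0.66  1.64 -0.    0.84  0.85]
```

Request:
drive_tool(increments=[[20,[0,0,-15],[0,0,0]],[20,[0,0,-45],[0,0,0]],[20,[0,0,-75],[0,0,0]],[20,[0,0,-105],[0,0,0]],[20,[0,0,-135],[0,0,0]],[20,[0,0,-155],[0,0,0]],[20,[0,0,-160],[0,0,0]],[20,[0,0,-160],[0,0,0]]])

```text
t: 3.6
tool_pos: [0.6187, 0.2777, 0.2572]
ee_rot: [3.141, -0.001, 1.096]
ft_force: [-0.5, 0.1, -3.4]
gripper_width: 0.0244
finger_force: 78.7
```

Request:
drive_tool(increments=[[20,[-15,5,0],[0,0,0]],[20,[-40,12,0],[0,0,0]],[20,[-70,21,0],[0,0,0]],[20,[-100,30,0],[0,0,0]],[20,[-130,39,0],[0,0,0]],[20,[-160,48,0],[0,0,0]],[20,[-185,56,0],[0,0,0]],[20,[-205,62,0],[0,0,0]],[20,[-215,65,0],[0,0,0]],[20,[-215,65,0],[0,0,0]],[20,[-215,65,0],[0,0,0]],[20,[-215,65,0],[0,0,0]]])

```text
t: 4.8
tool_pos: [0.5782, 0.0575, 0.256]
ee_rot: [-3.141, -0.0, 1.097]
ft_force: [-0.3, 0.9, -2.3]
gripper_width: 0.0246
finger_force: 78.7
```

```bash
python3 -c "
from h import *
inc(.5785,.056,.225,62.8)
a,d=grab_frame('side');np.savez('side1.npz',im=a,d=d);b,e=grab_frame('top');np.savez('top1.npz',im=b,d=e)
cv2.imwrite('pics/s1.png',np.hstack([cv2.resize(a[100:300,200:400],(390,390)),cv2.resize(b[140:300,220:380],(390,390))]))
inc(.5785,.056,.225,62.8)
"
```

```text
t 4.8 p [0.5782 0.0575 0.256 ] rpy [-179.98   -0.     62.86] d [-1.2  0.9 31. ] r [-0.  -0.   0.1] F [-0.3  0.9 -2.3] 0.024575404511611183 78.72121095657349 [0.05 0.36 1.73 0.   1.05 0.52]
t 4.9 p [0.5783 0.0576 0.2561] rpy [-179.99   -0.     62.88] d [-1.3  0.9 31.1] r [-0.  -0.   0.1] F [ 0.8  1.  -2.8] 0.024032130399444396 78.7214469909668 [0.05 0.36 1.73 0.   1.05 0.52]
```

View pics/s1.png

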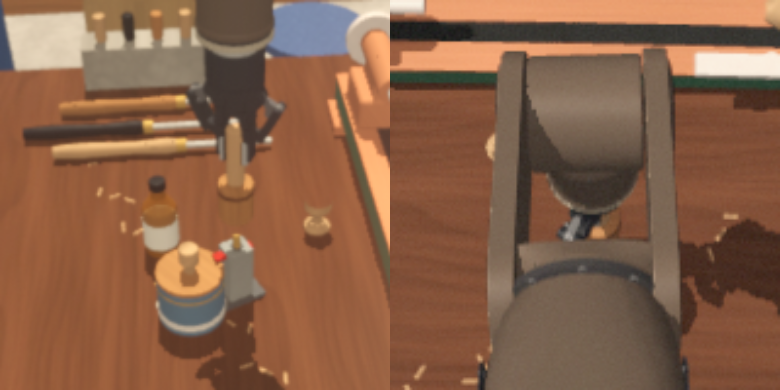

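The side view shows the mallet upright in the fingers, with its head above and behind the pin (crop (235,195) against pin (237,240)). I measure it from the depth.

```bash
python3 - <<'E'
from h import *
z=np.load("side1.npz"); P=cloud("side",z['d'])[0]; h=cv2.cvtColor(z['im'],cv2.COLOR_BGR2HSV)
v,u=np.mgrid[0:480,0:640]
m=(u>300)&(u<345)&(v>155)&(v<222)&(h[...,0]<25)&(h[...,1]>80)&(P[...,0]>.53)&(P[...,0]<.63)&(P[...,1]>0)&(P[...,1]<.11)
for a in np.arange(.11,.32,.015):
    k=m&(P[...,2]>a)&(P[...,2]<=a+.015); q=P[k]
    if len(q)>3: print(a.round(3),len(q),q.min(0).round(4)[:2],q.max(0).round(4)[:2])
E
```

```text
0.11 6 [0.5742 0.0558] [0.5828 0.061 ]
0.155 33 [0.5549 0.0316] [0.6014 0.051 ]
0.17 78 [0.5551 0.0304] [0.6018 0.0521]
0.185 77 [0.5553 0.0265] [0.6016 0.0525]
0.2 75 [0.5533 0.0295] [0.6014 0.0612]
0.215 152 [0.5539 0.0291] [0.6023 0.0766]
0.23 47 [0.5671 0.0423] [0.5916 0.0597]
0.245 39 [0.5655 0.0433] [0.5914 0.0622]
0.26 51 [0.5553 0.0404] [0.6039 0.0659]
0.275 52 [0.5533 0.0426] [0.604  0.0656]
0.29 59 [0.536 0.03 ] [0.6092 0.0706]
0.305 70 [0.5313 0.0298] [0.6117 0.074 ]
0.32 27 [0.5313 0.0235] [0.6234 0.0831]
```

Request:
drive_tool(increments=[[20,[0,0,10],[0,0,0]],[20,[0,0,22],[0,0,0]],[20,[0,0,32],[0,0,0]],[20,[0,0,37],[0,0,0]],[20,[0,0,41],[0,0,0]],[20,[0,0,44],[0,0,0]],[20,[0,0,47],[0,0,0]],[20,[0,0,50],[0,0,0]],[20,[0,0,52],[0,0,0]],[20,[0,0,54],[0,0,0]],[20,[0,0,54],[0,0,0]]])

```text
t: 6.0
tool_pos: [0.5781, 0.0568, 0.2025]
ee_rot: [3.142, -0.0, 1.096]
ft_force: [-0.8, -0.7, -0.4]
gripper_width: 0.0243
finger_force: 79.2
```

Request:
drive_tool(increments=[[20,[0,0,1],[0,0,0]],[20,[0,0,2],[0,0,0]],[20,[0,0,2],[0,0,0]]])

```text
t: 6.3
tool_pos: [0.5782, 0.0568, 0.2006]
ee_rot: [3.141, -0.0, 1.096]
ft_force: [-1.3, 0.7, 3.3]
gripper_width: 0.0243
finger_force: 79.7
```

Request:
drive_tool(increments=[[20,[0,0,1],[0,0,0]],[20,[0,0,2],[0,0,0]],[20,[0,0,2],[0,0,0]]])

```text
t: 6.6
tool_pos: [0.5784, 0.0568, 0.1989]
ee_rot: [3.141, -0.0, 1.096]
ft_force: [-3.5, 0.8, 8.5]
gripper_width: 0.0243
finger_force: 80.2
```

Request:
drive_tool(increments=[[20,[0,0,1],[0,0,0]],[20,[0,0,2],[0,0,0]],[20,[0,0,2],[0,0,0]]])

```text
t: 6.9
tool_pos: [0.579, 0.057, 0.1985]
ee_rot: [3.14, -0.002, 1.096]
ft_force: [-8.1, 0.8, 33.5]
gripper_width: 0.0244
finger_force: 83.2
```

```bash
cat > p.py <<'E'
from h import *
import sys
z,im=None,None
a,d=grab_frame('side'); P=cloud('side',d)[0]; h=cv2.cvtColor(a,cv2.COLOR_BGR2HSV)
red=((h[...,0]<6)|(h[...,0]>174))&(h[...,1]>150)&(P[...,0]>.5)&(P[...,0]<.64)&(P[...,1]>0)&(P[...,1]<.13)&(P[...,2]>.07)&(P[...,2]<.13)
ax=np.array([.0705,.032])/.0774
q=P[red]; r=(q[:,:2]-[.508,.024])@ax
v,u=np.nonzero(red)
print(len(q),[(x,y,round(float(k),3)) for x,y,k in zip(u,v,r)])
cv2.imwrite('pics/p_%s.png'%sys.argv[1],cv2.resize(a[160:290,260:390],(520,520)))
inc(.5785,.056,.2,62.8)
E
python3 p.py 1
```

```text
18 [(np.int64(330), np.int64(222), 0.112), (np.int64(331), np.int64(222), 0.114), (np.int64(332), np.int64(222), 0.117), (np.int64(330), np.int64(223), 0.111), (np.int64(331), np.int64(223), 0.112), (np.int64(332), np.int64(223), 0.114), (np.int64(333), np.int64(223), 0.117), (np.int64(330), np.int64(224), 0.108), (np.int64(331), np.int64(224), 0.11), (np.int64(332), np.int64(224), 0.114), (np.int64(333), np.int64(224), 0.115), (np.int64(334), np.int64(224), 0.118), (np.int64(330), np.int64(225), 0.105), (np.int64(331), np.int64(225), 0.108), (np.int64(332), np.int64(225), 0.111), (np.int64(333), np.int64(225), 0.115), (np.int64(330), np.int64(226), 0.104), (np.int64(331), np.int64(226), 0.11)]
t 6.95 p [0.579  0.057  0.1985] rpy [ 1.7988e+02 -9.0000e-02  6.2820e+01] d [-1.1  0.  -1.5] r [ 0.1 -0.1  0. ] F [-8.6  1.5 32.1] 0.024073246273114055 83.18723201751709 [0.05 0.42 1.79 0.   0.93 0.52]
```

View pics/p_1.png

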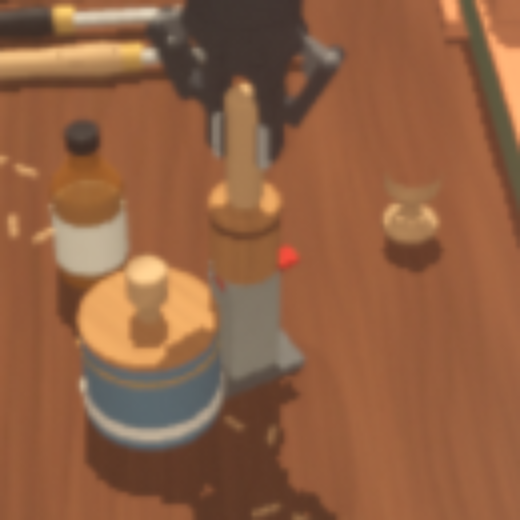

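The picture shows the red tongue out at the back (crop (288,258)) and gone from the lid side. The force jumped to 33 N, so the pin is at its stop. Next I return the mallet.

Request:
drive_tool(increments=[[20,[0,0,-10],[0,0,0]],[20,[0,0,-30],[0,0,0]],[20,[0,0,-50],[0,0,0]],[20,[0,0,-60],[0,0,0]],[20,[15,-5,-60],[0,0,0]],[20,[40,-12,-60],[0,0,0]],[20,[70,-21,-60],[0,0,0]],[20,[100,-30,-60],[0,0,0]],[20,[130,-39,-60],[0,0,0]],[20,[160,-48,-60],[0,0,0]],[20,[190,-57,-60],[0,0,0]],[20,[205,-62,-60],[0,0,0]]])

```text
t: 8.15
tool_pos: [0.6164, 0.2705, 0.255]
ee_rot: [-3.141, 0.0, 1.098]
ft_force: [0.0, 0.3, -2.4]
gripper_width: 0.024
finger_force: 79.3
```

Request:
drive_tool(increments=[[20,[10,-3,0],[0,0,0]],[20,[10,-3,0],[0,0,0]],[20,[10,-3,20],[0,0,0]],[20,[10,-3,45],[0,0,0]],[20,[10,-3,75],[0,0,0]],[20,[10,-3,105],[0,0,0]],[20,[10,-3,130],[0,0,0]],[20,[10,-3,145],[0,0,0]],[20,[10,-3,152],[0,0,0]],[20,[10,-3,155],[0,0,0]],[20,[10,-3,155],[0,0,0]]])

```text
t: 9.25
tool_pos: [0.619, 0.2776, 0.102]
ee_rot: [3.141, -0.001, 1.096]
ft_force: [-0.0, -0.0, -1.7]
gripper_width: 0.0241
finger_force: 79.3
```

Request:
drive_tool(increments=[[20,[0,0,1.5],[0,0,0]],[20,[0,0,3],[0,0,0]],[20,[0,0,3],[0,0,0]]])

```text
t: 9.55
tool_pos: [0.6187, 0.2778, 0.0987]
ee_rot: [3.141, -0.0, 1.097]
ft_force: [0.5, 0.7, -2.3]
gripper_width: 0.0243
finger_force: 79.3
```

Request:
drive_tool(increments=[[20,[0,0,1],[0,0,0]],[20,[0,0,1.5],[0,0,0]],[20,[0,0,1.5],[0,0,0]]])

```text
t: 9.85
tool_pos: [0.6187, 0.2778, 0.0971]
ee_rot: [3.141, -0.0, 1.096]
ft_force: [0.6, -0.0, 1.2]
gripper_width: 0.024
finger_force: 79.9
```

Request:
drive_tool(increments=[[30,[0,0,0.3],[0,0,0]],[40,[0,0,0.3],[0,0,0]],[60,[0,0,0.3],[0,0,0]],[85,[0,0,0.3],[0,0,0]],[85,[0,0,0],[0,0,0]],[85,[0,0,0],[0,0,0]],[85,[0,0,0],[0,0,0]],[85,[0,0,-20],[0,0,0]],[85,[0,0,-50],[0,0,0]],[85,[0,0,-85],[0,0,0]],[85,[0,0,-120],[0,0,0]],[85,[0,0,-130],[0,0,0]]])

```text
t: 11.05
tool_pos: [0.6202, 0.2783, 0.231]
ee_rot: [3.138, -0.004, 1.097]
ft_force: [1.9, -0.3, 1.5]
gripper_width: 0.0847
finger_force: 0.0
```

```bash
python3 p.py 2; python3 -c "
from h import *
inc(.508,.024,.2,24.4)
for n in('side','top'):
    im,d=grab_frame(n); P=cloud(n,d)[0]
    for z0,z1 in((.02,.05),(.145,.17)):
        q=P[(abs(P[...,0]-.618)<.06)&(abs(P[...,1]-.277)<.06)&(P[...,2]>z0)&(P[...,2]<z1)]
        if len(q): print(n,len(q),q.min(0).round(3),q.max(0).round(3))
"
```

```text
22 [(np.int64(330), np.int64(222), 0.11), (np.int64(331), np.int64(222), 0.115), (np.int64(328), np.int64(223), 0.104), (np.int64(329), np.int64(223), 0.107), (np.int64(330), np.int64(223), 0.109), (np.int64(331), np.int64(223), 0.112), (np.int64(332), np.int64(223), 0.114), (np.int64(328), np.int64(224), 0.102), (np.int64(329), np.int64(224), 0.104), (np.int64(330), np.int64(224), 0.108), (np.int64(331), np.int64(224), 0.109), (np.int64(332), np.int64(224), 0.112), (np.int64(333), np.int64(224), 0.115), (np.int64(328), np.int64(225), 0.099), (np.int64(329), np.int64(225), 0.103), (np.int64(330), np.int64(225), 0.104), (np.int64(331), np.int64(225), 0.108), (np.int64(332), np.int64(225), 0.112), (np.int64(333), np.int64(225), 0.114), (np.int64(329), np.int64(226), 0.102), (np.int64(330), np.int64(226), 0.105), (np.int64(331), np.int64(226), 0.108)]
t 11.1 p [0.6201 0.2783 0.2308] rpy [179.8   -0.23  62.82] d [-216.9   64.4   30.2] r [ 0.2 -0.2  0. ] F [1.7 0.3 1.9] 0.0847096563266548 0.0 [ 0.38  0.52  1.53 -0.    1.09  0.85]
t 11.1 p [0.6201 0.2783 0.2308] rpy [179.8   -0.23  62.82] d [-277.6   16.3   29.8] r [ 0.1 -0.3 38.4] F [1.7 0.3 1.9] 0.0847096563266548 0.0 [ 0.38  0.52  1.53 -0.    1.09  0.85]
side 105 [0.596 0.249 0.02 ] [0.645 0.28  0.05 ]
side 46 [0.607 0.264 0.146] [0.63  0.292 0.157]
```

View pics/p_2.png

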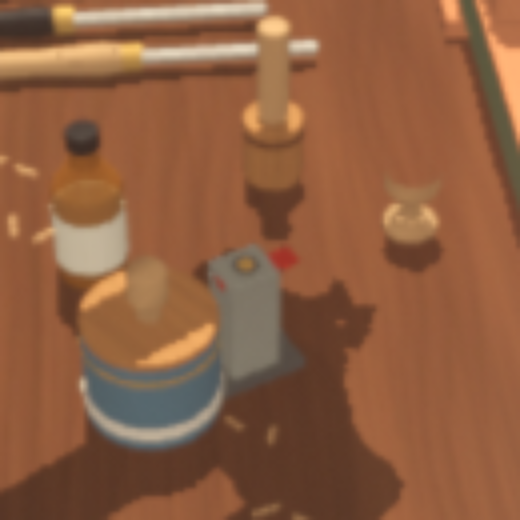

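The mallet stands upright and the pin is almost flush with the block, with the tongue out at the back. Now I move over the knob.

Request:
drive_tool(increments=[[85,[-20,1,0],[0,0,4]],[85,[-55,3,0],[0,0,9]],[85,[-95,5,0],[0,0,15]],[85,[-135,8,0],[0,0,20]],[85,[-175,10,0],[0,0,25]],[85,[-210,12,0],[0,0,30]],[85,[-245,14,0],[0,0,34]],[85,[-265,15,0],[0,0,37]],[85,[-277,16,0],[0,0,38]],[85,[-277,16,0],[0,0,38]],[85,[-277,16,0],[0,0,38]],[85,[-277,16,0],[0,0,38]]])

```text
t: 12.4
tool_pos: [0.5066, 0.0248, 0.2265]
ee_rot: [-3.141, 0.0, 0.435]
ft_force: [-0.0, -0.1, -0.5]
gripper_width: 0.0849
finger_force: 0.0
```

```bash
python3 -c "
from h import *
inc(.508,.024,.099,24.4)
"
```

```text
t 12.4 p [0.5066 0.0248 0.2265] rpy [-1.7998e+02  1.0000e-02  2.4910e+01] d [  0.9   1.3 127.5] r [-0.   0.   0.5] F [-0.  -0.1 -0.5] 0.0849182082001676 0.0 [-0.01  0.29  1.92  0.    0.93  1.12]
```

Request:
drive_tool(increments=[[85,[1,1,30],[0,0,0]],[85,[1,1,65],[0,0,0]],[85,[1,1,95],[0,0,0]],[85,[1,1,115],[0,0,0]],[85,[1,1,126],[0,0,0]],[85,[1,1,126],[0,0,0]],[85,[1,1,126],[0,0,0]],[20,[1,1,126],[0,0,0]],[20,[1,1,126],[0,0,0]],[20,[1,1,126],[0,0,0]],[20,[1,1,126],[0,0,0]],[20,[1,1,126],[0,0,0]]], force=90)

```text
t: 13.6
tool_pos: [0.5079, 0.0235, 0.1016]
ee_rot: [3.141, -0.001, 0.433]
ft_force: [-3.3, 0.2, 14.9]
gripper_width: 0.0278
finger_force: 87.6
```

```bash
python3 -c "
from h import *
inc(.508,.024,.099,24.4)
"
```

```text
t 13.6 p [0.5079 0.0235 0.1016] rpy [ 1.7998e+02 -4.0000e-02  2.4820e+01] d [ 0.3 -0.4  2.6] r [ 0.  -0.   0.4] F [-3.3  0.2 14.9] 0.02780709208379643 87.6273787021637 [-0.01  0.47  2.04  0.    0.64  1.12]
```

Request:
drive_tool(increments=[[20,[0,0,-1],[0,0,0]],[20,[0,0,-2],[0,0,0]],[20,[0,0,-3],[0,0,0]],[20,[0,0,-4],[0,0,0]],[20,[0,0,-5],[0,0,0]],[20,[0,0,-6],[0,0,0]],[20,[0,0,-7],[0,0,0]],[20,[0,0,-8],[0,0,0]],[20,[0,0,-9],[0,0,0]],[20,[0,0,-9],[0,0,0]]])

```text
t: 14.6
tool_pos: [0.5082, 0.0235, 0.1106]
ee_rot: [3.141, -0.001, 0.433]
ft_force: [-3.3, -0.1, 8.6]
gripper_width: 0.0278
finger_force: 92.6
```

Request:
drive_tool(increments=[[20,[0,0,-1],[0,0,0]],[20,[0,0,-2],[0,0,0]],[20,[0,0,-3],[0,0,0]],[20,[0,0,-4],[0,0,0]],[20,[0,0,-5],[0,0,0]],[20,[0,0,-6],[0,0,0]],[20,[0,0,-7],[0,0,0]],[20,[0,0,-9],[0,0,0]],[20,[0,0,-11],[0,0,0]],[20,[0,0,-13],[0,0,0]],[20,[0,0,-13],[0,0,0]],[20,[0,0,-13],[0,0,0]]])

```text
t: 15.8
tool_pos: [0.5077, 0.0235, 0.1229]
ee_rot: [3.142, -0.0, 0.433]
ft_force: [-0.2, 0.2, -1.8]
gripper_width: 0.028
finger_force: 92.1
```

```bash
cat > f.py <<'E'
from h import *
inc(.508,.024,.124,24.4)
for n in('side','top'):
    im,d=grab_frame(n); P=cloud(n,d)[0]; h=cv2.cvtColor(im,cv2.COLOR_BGR2HSV)
    m=(abs(P[...,0]-.508)<.054)&(abs(P[...,1]-.024)<.054)&(P[...,2]>.085)&(P[...,2]<.12)&(h[...,0]<22)&(h[...,1]>110)
    q=P[m]; 
    if len(q)>50:
        A=np.c_[q[:,:2],np.ones(len(q))]; t=q[:,2]
        for _ in range(5):
            c=np.linalg.lstsq(A,t,rcond=None)[0]; k=abs(A@c-t)<.004; A,t=A[k],t[k]
        print(n,len(t),'slopes',c[:2].round(3),'z',t.mean().round(4),'mid',((A.min(0)+A.max(0))/2).round(4))
    if n=='side': cv2.imwrite('pics/f.png',cv2.resize(im[140:290,250:400],(600,600)))
E
python3 f.py
```

```text
t 15.8 p [0.5077 0.0235 0.1229] rpy [ 1.800e+02 -1.000e-02  2.482e+01] d [ 0.5 -0.3 -1.1] r [ 0.  -0.   0.4] F [-0.2  0.2 -1.8] 0.027950500602928176 92.0595395565033 [-0.01  0.43  2.02  0.    0.69  1.12]
side 524 slopes [-0.001  0.003] z 0.1118 mid [0.5077 0.0195 1.    ]
```

View pics/f.png

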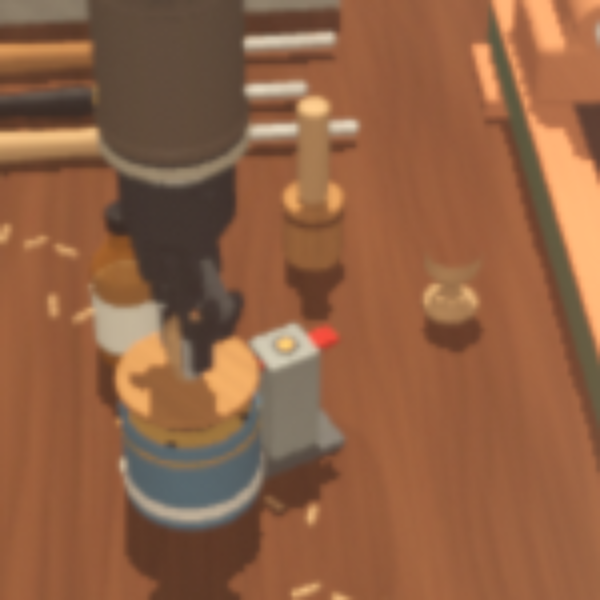

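The lid is held level, about 21 mm up (its top was at 0.0905 and is now at 0.1118), and nothing touches it. I let it settle, then hand in.

Request:
drive_tool(increments=[[20,[0,0,0],[0,0,0]],[20,[0,0,0],[0,0,0]],[20,[0,0,0],[0,0,0]],[20,[0,0,0],[0,0,0]],[20,[0,0,0],[0,0,0]]])

```text
t: 16.4
tool_pos: [0.5076, 0.0235, 0.1228]
ee_rot: [-3.142, -0.0, 0.433]
ft_force: [1.0, -0.5, -1.7]
gripper_width: 0.0277
finger_force: 92.1
```

```bash
python3 -c "
from h import *
inc(.508,.024,.124,24.4)
print(robot.job_done())"
```

```text
t 16.4 p [0.5076 0.0235 0.1228] rpy [-180.     -0.     24.82] d [ 0.5 -0.3 -1.2] r [-0.  -0.   0.4] F [ 1.  -0.5 -1.7] 0.027656942911969233 92.05948233604431 [-0.01  0.43  2.02  0.    0.69  1.12]
the job is handed in; nothing more can be done
None
```

I handed the job in at about 16.4 s, with no verdict returned: the pin was driven to its stop, the mallet was back upright on the bench, and the lid was held level about 21 mm above its seat.

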